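# Put the seasoning shakers back in their own bays

### The arm

A 6-joint arm with a two-finger parallel gripper is mounted at the origin on the work surface. World frame = base frame: x ahead of the robot, y to its left, z up, the work surface at z = 0. Lengths are in mm, angles in rad, forces in N, time in s.
With the tool pointing down it reaches from about 350 to 925 mm from the base axis. Payload 6.4 kg.
Tool frame: the origin (TCP) lies midway between the tips of the shut fingers; the grasp point (between the pads) lies r.grasp_offset behind it (r.grasp_offset is the distance from the TCP to the grasp point, in mm); y points along the fingers, z is the direction in which the jaws open and shut, and the axes are right-handed (so a half turn about y gives the same grasp; the last joint's range is limited). The gripper opens to 85 mm and grips with 20 to 120 N. Pads are 22 mm wide; open, the fingers measure 114 mm over their backs; the gripper's body (76 mm by 85 mm) begins 54 mm behind the grasp point. The pads swing forward as they close: fully open they stand 13 mm farther back than shut.
Start: joints at [1.064, 0.245, 1.558, -0, 1.339, -0.174], TCP at [212.346, 614.347, 196.69] pointing down, gripper open.
Joint ranges: [-3.13, 3.13], [-1.02, 2.26], [0.13, 2.54], [-0.95, 4.09], [0.21, 2.88], [-2.74, 2.74]. Speed limits (rad/s): [2.57, 2.57, 3.14, 3.14, 3.14, 3.14].

### API

Orientations are given as a rotation vector (axis times angle).
In Python, from cell import r gives the robot as it stands. The module is installed in compiled form; this text tells all that it offers.
- The arm moves only by the shell command python3 -m pendant 'ROWS'. ROWS is JSON, a list of rows, each a list of 3 entries, a list of its own where there are three numbers: the shift along the tool's x, y, z in cm, then the turn about the tool's y in units of 8 degrees (1.0 is 8 degrees), then the closure, from 0 (fully open) to 1 (shut). In form: [[[tx, ty, tz], turn, gripper], ...]. A call has 1 to 10 rows; each row is the pose to reach, as a shift and turn from the pose commanded when the call began, along the tool's axes at that moment; what a row does not reach only later rows make up. A row lasts 1/8 s, in which the tool goes at most 62.5 mm and 10.7 degrees, less where a joint would pass 70% of its speed; a pose out of reach is approached as far as the arm can. A call with a gripper value outside its range is refused whole. The fingers move at their own pace and stop on an object; the grip force is fixed at half the most. Time passes only in rows, so rows that repeat a pose let the fingers close. It gives the time, the measured TCP pose, the force and the opening at its end, in the units of the state.
- r.sense(): the state, without advancing time (a new reading comes with each control period).
- r.snapshot(name): name is "scene" or "top"; returns the picture (420x560x3 uint8, blue, green, red); there is no depth.
- r.calibration(name): a dict with "camera_matrix" (3x3 intrinsics, pixels), "k1" (the pictures are not rectified: a ray, as slopes to the right and down, at radius r is drawn at 1 + k1 r^2 times it, then the intrinsics apply), "pose" (4x4, takes a point from camera to world coordinates). Camera axes: x right, y up, looking along -z (the intrinsics and any distortion apply to the point x, -y, -z); pixel columns grow to the right and rows downward; lengths in mm; the calibration is good to about 2 mm. A picture is of the moment at which its call begins. calibration takes no time and is no camera call.
- r.close_job(): hands the job in, once; it reports no verdict.
The state is a dict: "time": time; "joint_pos": joint angles; "qvel": joint speeds; "joint_torque": joint torques, N m; "tool_pos": TCP position; "orientation": TCP orientation; "wrist_force": force on the tool from outside, world axes, zero at the start; "ft_torque": the same for the moment, N m; "width": finger opening in mm.
Only numpy, scipy, OpenCV 4.12 (cv2) and the standard library are available. Lean on these libraries where they do the work, as an engineer would, in place of code of your own. Each camera call takes 0.05 s, during which the arm holds its last target.

### The job

The four seasoning shakers stand in one another's bays of the rail: put each one, upright, into the bay behind the tag of its own lid's colour, so that the cook can reach for them blind. Raw fish has been on the counter, so never stand a shaker there: park one in the spare bay (white tag) where you need a free spot, and leave that bay empty again. Set them down without dropping or tipping them, and leave the spatula pot standing in its bay.

Things in the scene. Friction and masses are not known exactly. Their poses are not given: they have to be found in the camera images.
- shaker_red: Loose seasoning shaker (chilli) with a red lid: upright round can of brushed steel, 54 mm in diameter, with a red screw lid 55 mm in diameter (top 26 mm) and a narrow red band near the foot; 115 mm tall in all, about 0.24 kg, rigid. Origin: centre of its underside; z up along its axis.
- shaker_yellow: Loose seasoning shaker (sesame) with a yellow lid: upright round can of brushed steel, 54 mm in diameter, with a yellow screw lid 55 mm in diameter (top 26 mm) and a narrow yellow band near the foot; 115 mm tall in all, about 0.24 kg, rigid. Origin: centre of its underside; z up along its axis.
- shaker_green: Loose seasoning shaker (seaweed) with a green lid: upright round can of brushed steel, 54 mm in diameter, with a green screw lid 55 mm in diameter (top 26 mm) and a narrow green band near the foot; 115 mm tall in all, about 0.24 kg, rigid. Origin: centre of its underside; z up along its axis.
- shaker_blue: Loose seasoning shaker (salt) with a blue lid: upright round can of brushed steel, 54 mm in diameter, with a blue screw lid 55 mm in diameter (top 26 mm) and a narrow blue band near the foot; 115 mm tall in all, about 0.24 kg, rigid. Origin: centre of its underside; z up along its axis.
- tag_red: Red tag: plastic clip 56 mm wide, 26 mm deep, 4 mm high, fixed on the front beam (20 mm thick, on the robot's side) of the dark wooden rail; marks the bay behind it. Origin: centre of its footing on the beam's top; z up, x into its bay, y along the rail. Bay centre: 50 mm along +x; bay floor: 35 mm below the origin. The rail is one fixed straight row of six open bays at 92 mm pitch; it is moved and turned a little between starts.
- tag_yellow: Yellow tag: plastic clip 56 mm wide, 26 mm deep, 4 mm high, fixed on the front beam (20 mm thick, on the robot's side) of the dark wooden rail; marks the bay behind it. Origin: centre of its footing on the beam's top; z up, x into its bay, y along the rail. Bay centre: 50 mm along +x; bay floor: 35 mm below the origin. Inside, each bay is 86 mm along the rail by 80 mm deep.
- tag_green: Green tag: plastic clip 56 mm wide, 26 mm deep, 4 mm high, fixed on the front beam (20 mm thick, on the robot's side) of the dark wooden rail; marks the bay behind it. Origin: centre of its footing on the beam's top; z up, x into its bay, y along the rail. Bay centre: 50 mm along +x; bay floor: 35 mm below the origin. Bay walls stand 35 mm above the bay floor: 6 mm thick between bays, 8 mm at the back.
- tag_blue: Blue tag: plastic clip 56 mm wide, 26 mm deep, 4 mm high, fixed on the front beam (20 mm thick, on the robot's side) of the dark wooden rail; marks the bay behind it. Origin: centre of its footing on the beam's top; z up, x into its bay, y along the rail. Bay centre: 50 mm along +x; bay floor: 35 mm below the origin. The bay floors lie 22 mm above the counter.
- tag_white: White tag: the same clip in white, marking the spare bay, empty at the start. Origin: centre of its footing on the beam's top; z up, x into its bay, y along the rail. Bay centre: 50 mm along +x; bay floor: 35 mm below the origin. (The sixth bay has a black tag and holds the spatula pot.)
- pot: Spatula pot, bystander: loose white ceramic pot, 62 mm in diameter, 80 mm tall, with three little wooden spatulas standing out of it, 126 mm tall in all; in the bay with the black tag, in the same row. Origin: centre of its underside; z up.

How it is judged:
By the outcome, as a careful person would: the job done as asked, in the order asked, and still so for the second after the job is handed in, with the robot touching nothing.
It also fails if it takes over 134 s, if anything falls off the work surface, if the arm or the gripper's body presses on something with over 40 N, if the wrist force passes 120 N, or if a joint passes its speed limit or range.

## Working session

There is one attempt and no reset: what is moved stays moved. The work goes in short steps, Python scripts to look and compute and a shell command to move; the robot and the scene stay as the last step left them, time stands still between calls to the robot, and variables do not carry over. Pictures are saved under pics/ and viewed, and the job is handed in when it is done.

```bash
mkdir -p pics; cat > h.py <<'E'
import numpy as np, cv2
from cell import r
from scipy.spatial.transform import Rotation as R
def pix2world(cal,u,v,z):
    K=np.array(cal["camera_matrix"]);k1=cal["k1"];P=np.array(cal["pose"])
    d=np.array([(u-K[0,2])/K[0,0],(v-K[1,2])/K[1,1]])
    s=d.copy()
    for _ in range(30): s=d/(1+k1*(s@s))
    ray=P[:3,:3]@np.array([s[0],-s[1],-1]); o=P[:3,3]
    t=(z-o[2])/ray[2]; return o+t*ray
def world2pix(cal,p):
    K=np.array(cal["camera_matrix"]);k1=cal["k1"];P=np.array(cal["pose"])
    c=P[:3,:3].T@(np.array(p)-P[:3,3]); s=np.array([c[0],-c[1]])/-c[2]
    s=s*(1+k1*(s@s)); return K[0,0]*s[0]+K[0,2],K[1,1]*s[1]+K[1,2]
E
python3 - <<'E'
from h import *
for n in("scene","top"):
    cv2.imwrite(f"pics/{n}0.png",r.snapshot(n)); c=r.calibration(n); print(n,np.round(c["camera_matrix"],1).tolist(),c["k1"],np.round(c["pose"],3).tolist())
s=r.sense();print(s, r.grasp_offset); print(R.from_rotvec(s["orientation"]).as_matrix().round(3))
E
```

```text
scene [[426.3, 0.0, 280.0], [0.0, 426.3, 206.6], [0.0, 0.0, 1.0]] -0.13253494374495783 [[0.403, -0.758, 0.514, 923.627], [0.915, 0.326, -0.236, -162.564], [0.011, 0.565, 0.825, 727.477], [0.0, 0.0, 0.0, 1.0]]
top [[426.9, 0.0, 278.3], [0.0, 426.9, 207.5], [0.0, 0.0, 1.0]] -0.09312699042399639 [[-0.025, 0.986, -0.164, 419.923], [-0.999, -0.021, 0.026, 35.542], [0.022, 0.164, 0.986, 845.816], [0.0, 0.0, 0.0, 1.0]]
{'time': 0.1, 'joint_pos': array([ 1.06390977e+00,  2.45751782e-01,  1.55888280e+00,  3.89238015e-07,
        1.33872557e+00, -1.74082021e-01]), 'qvel': array([-1.11783687e-03, -6.82527946e-04, -2.47123335e-03, -1.07992322e-03,
       -1.31185382e-03,  5.46443039e-05]), 'joint_torque': array([-6.75643987e-04, -4.30668497e+01, -3.27130759e+01, -1.38252085e-04,
        2.79786269e-03,  2.68025440e-05]), 'tool_pos': array([212.05744212, 613.84034494, 195.69075722]), 'orientation': array([-1.55664157,  0.26169144, -0.26075999]), 'wrist_force': array([ 0.78799116, -0.87289316, -0.69341037]), 'ft_torque': array([0.04844603, 0.01930026, 0.05705607]), 'width': 85.67088394232654} 18.700000000000003
[[ 0.945 -0.001  0.327]
 [-0.327 -0.002  0.945]
 [-0.    -1.    -0.002]]
```

View pics/scene0.png

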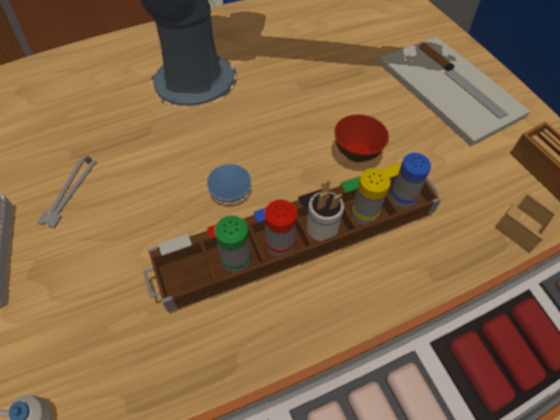

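View pics/top0.png

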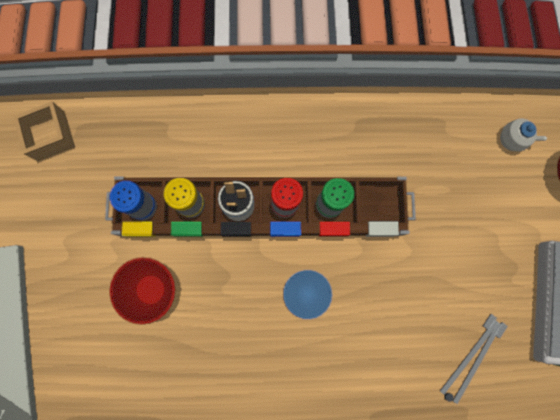

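The top view shows the tags left to right: yellow (137,229), green (187,229), black (236,229), blue (286,229), red (335,229) and white (383,229). The bays hold, in the same order, blue, yellow, pot, red, green and nothing. That is one 4-cycle. Next I'll measure positions.

```bash
cat >> h.py <<'E'
def masks(img):
    h=cv2.cvtColor(img,cv2.COLOR_BGR2HSV);H,S,V=cv2.split(h)
    m=lambda lo,hi:((H>=lo)&(H<=hi)&(S>150)&(V>70)).astype(np.uint8)
    return dict(yellow=m(22,33),green=m(50,80),blue=m(105,125),red=m(0,5)|m(175,180),white=((S<60)&(V>150)).astype(np.uint8))
def blobs(img,roi,amin=60):
    x0,y0,x1,y1=roi;out={}
    for c,m in masks(img).items():
        k=np.zeros_like(m);k[y0:y1,x0:x1]=m[y0:y1,x0:x1]
        n,l,st,ce=cv2.connectedComponentsWithStats(k)
        out[c]=[(tuple(ce[i].round(1)),st[i].tolist()) for i in range(1,n) if st[i][4]>amin]
    return out
E
python3 - <<'E'
from h import *
img=cv2.imread("pics/top0.png");c=r.calibration("top")
b=blobs(img,(100,170,420,245))
tags={}
for k,v in b.items():
    for ce,st in v:
        tag=ce[1]>222
        print(k,ce,st,"tag" if tag else "", pix2world(c,*ce,61 if tag else 137).round(1))
img=cv2.imread("pics/scene0.png");c=r.calibration("scene")
b=blobs(img,(140,140,450,310),30)
for k,v in b.items():
    for ce,st in v: print("S",k,ce,st,"z61",pix2world(c,*ce,61).round(1),"z137",pix2world(c,*ce,137).round(1))
for n in("top","scene"):
    print
E
```

```text
yellow (np.float64(179.9), np.float64(193.6)) [163, 178, 34, 32, 876]  [564.9 183.1 137. ]
yellow (np.float64(137.2), np.float64(228.6)) [121, 221, 34, 16, 495] tag [516.  277.9  61. ]
green (np.float64(337.6), np.float64(193.6)) [322, 179, 32, 31, 724]  [559.3 -84.3 137. ]
green (np.float64(186.1), np.float64(228.5)) [171, 222, 31, 14, 406] tag [514.4 186.6  61. ]
blue (np.float64(126.5), np.float64(196.8)) [110, 181, 34, 32, 828]  [561.4 274.4 137. ]
blue (np.float64(285.1), np.float64(228.6)) [270, 222, 31, 14, 413] tag [510.2   3.6  61. ]
red (np.float64(286.6), np.float64(193.3)) [271, 178, 33, 32, 835]  [561.5   2.5 137. ]
red (np.float64(334.3), np.float64(228.2)) [319, 221, 32, 15, 445] tag [508.8 -87.9  61. ]
white (np.float64(228.9), np.float64(206.4)) [219, 187, 28, 28, 79]  [541.1 100.2 137. ]
white (np.float64(383.0), np.float64(228.0)) [369, 222, 29, 13, 376] tag [ 507.  -179.7   61. ]
S yellow (np.float64(376.9), np.float64(180.9)) [358, 163, 43, 37, 975] z61 [528.  231.5  61. ] z137 [573.1 186.5 137. ]
S yellow (np.float64(362.7), np.float64(215.5)) [352, 206, 27, 15,
[... 445 characters left out ...]
oat64(215.5)) [255, 210, 9, 12, 76] z61 [511.5 -15.2  61. ] z137 [558.5 -32.  137. ]
S red (np.float64(362.6), np.float64(145.8)) [337, 140, 51, 15, 572] z61 [434.4 252.8  61. ] z137 [490.2 205.4 137. ]
S red (np.float64(280.5), np.float64(216.1)) [265, 200, 32, 33, 847] z61 [528.4  20.6  61. ] z137 [ 5.735e+02 -3.000e-01  1.370e+02]
S red (np.float64(210.9), np.float64(231.9)) [208, 226, 7, 13, 58] z61 [ 509.8 -109.9   61. ] z137 [ 556.9 -115.9  137. ]
S red (np.float64(279.0), np.float64(248.7)) [266, 242, 28, 11, 68] z61 [590.7  -9.7  61. ] z137 [628.7 -27.2 137. ]
S white (np.float64(174.2), np.float64(243.4)) [159, 234, 31, 20, 321] z61 [ 506.6 -178.8   61. ] z137 [ 554.1 -177.   137. ]
```

```bash
python3 - <<'E'
import cv2
i=cv2.imread("pics/top0.png")[165:250,95:425];cv2.imwrite("pics/c0.png",cv2.resize(i,None,fx=2.4,fy=2.4,interpolation=cv2.INTER_CUBIC))
i=cv2.imread("pics/scene0.png")[140:310,140:450];cv2.imwrite("pics/c1.png",cv2.resize(i,None,fx=2.5,fy=2.5,interpolation=cv2.INTER_CUBIC))
E
```

```text
(no output)
```

View pics/c0.png

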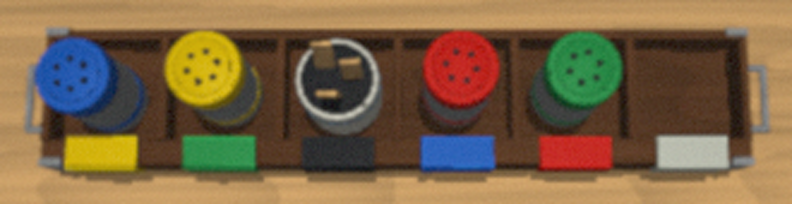

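View pics/c1.png

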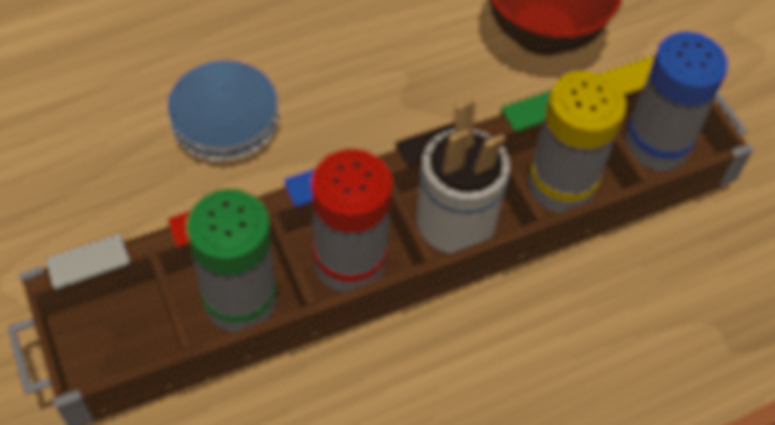

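```bash
cat >> h.py <<'E'
from scipy.optimize import minimize
SS=8
def hullmask(pts,shape):
    m=np.zeros((shape[0],shape[1]),np.uint8)
    cv2.fillConvexPoly(m,cv2.convexHull(np.round(np.array(pts)*16).astype(np.int32)),1,shift=4,lineType=cv2.LINE_8); return m
def lidpts(c,x,y,ztop=137):
    a=np.linspace(0,2*np.pi,40,endpoint=False)
    return [world2pix(c,(x+27.5*np.cos(t),y+27.5*np.sin(t),z)) for t in a for z in(ztop,ztop-26)]
def fitlid(img,c,color,xy0,ztop=137):
    u,v=world2pix(c,(*xy0,ztop-8)); u,v=int(u),int(v)
    M=masks(img)[color]; n,l=cv2.connectedComponents(M)
    w=l[v-12:v+13,u-12:u+13]; ids=np.bincount(w[w>0]); k=np.argmax(ids)
    ys,xs=np.nonzero(l==k); x0,y0=xs.min()-8,ys.min()-8
    sub=(l==k)[y0:ys.max()+8,x0:xs.max()+8].astype(np.uint8)
    h=cv2.convexHull(np.stack([xs-x0,ys-y0],1)); ob=np.zeros_like(sub);cv2.fillConvexPoly(ob,h,1)
    ob=cv2.resize(ob,None,fx=4,fy=4,interpolation=cv2.INTER_NEAREST)
    def cost(p):
        q=(np.array(lidpts(c,*p,ztop))-[x0,y0]+.5)*4
        m=hullmask(q,ob.shape); return 1-(m&ob).sum()/(m|ob).sum()
    best=minimize(cost,xy0,method="Nelder-Mead",options=dict(initial_simplex=np.array(xy0)+[[0,0],[6,0],[0,6]]))
    return best.x.round(1),round(best.fun,3)
E
python3 - <<'E'
from h import *
for n in("top","scene"):
    img=cv2.imread(f"pics/{n}0.png");c=r.calibration(n)
    for k,p in dict(green=(559,-84),red=(561,2),yellow=(565,183),blue=(561,274)).items(): print(n,k,*fitlid(img,c,k,p))
    print(np.array(c["pose"])[:3,3])
T=np.array([[516,277.9],[514.4,186.6],[510.2,3.6],[508.8,-87.9],[507,-179.7]]);i=np.array([0,1,3,4,5])
px=np.polyfit(i,T[:,0],1);py=np.polyfit(i,T[:,1],1);th=np.arctan2(px[0],py[0]);a=np.arctan2(-px[0],-py[0]);print(px,py,a)
for n,j in zip("yel gre blk blu red whi".split(),range(6)): print(n,np.round([np.polyval(px,j)+50*np.cos(a),np.polyval(py,j)-50*np.sin(a)],1))
E
```

```text
top green [562.3 -85.4] 0.135
top red [564.2   2.1] 0.055
top yellow [567.8 185.7] 0.059
top blue [563.9 278.3] 0.109
[419.92340405  35.54161728 845.8155631 ]
scene green [566.7 -85.7] 0.32
scene red [565.2   3.2] 0.107
scene yellow [566.7 187.4] 0.22
scene blue [569.  276.4] 0.393
[ 923.62735284 -162.56386266  727.47680108]
[ -1.82790698 516.03255814] [-91.51162791 278.03023256] 0.019971931160760317
yel [566. 277.]
gre [564.2 185.5]
blk [562.4  94. ]
blu [560.5   2.5]
red [558.7 -89. ]
whi [ 556.9 -180.5]
```

```bash
cat >> h.py <<'E'
def go(x,y,z,ang=None):
    s=r.sense();M=R.from_rotvec(s["orientation"]).as_matrix()
    d=M.T@(np.array([x,y,z])-s["tool_pos"])/10
    a=np.arctan2(M[1,2],M[0,2]); print("t",s["time"],"pos",s["tool_pos"].round(1),"F",s["wrist_force"].round(1),"w",round(s["width"],1),"delta cm",d.round(2),"turn",round(np.rad2deg(a-(-0.02 if ang is None else ang))/8,2),"M",M.round(3).tolist())
E
python3 -c "
from h import *
go(563,-85.5,196.7)"
```

```text
t 0.1 pos [212.1 613.8 195.7] F [ 0.8 -0.9 -0.7] w 85.7 delta cm [ 5.602e+01 -2.000e-02 -5.463e+01] turn 9.01 M [[0.945, -0.001, 0.327], [-0.327, -0.002, 0.945], [-0.0, -1.0, -0.002]]
```

```bash
python3 -m pendant '[[[3.5,0,-3.4],1,0],[[7,0,-6.8],2,0],[[10.5,0,-10.2],3,0],[[14,0,-13.6],4,0],[[17.5,0,-17],5,0],[[21,0,-20.4],6,0],[[24.5,0,-23.8],7,0],[[28,0,-27.2],8,0],[[31.5,0,-30.6],9,0],[[35,0,-34],9,0]]'; python3 -c "
from h import *
go(563,-85.5,196.7)"
```

```text
time: 1.35
tool_pos: [432.3, 177.1, 196.4]
orientation: [-1.2, 1.224, -1.223]
wrist_force: [-0.5, 0.4, 0.1]
width: 85.4
t 1.35 pos [432.3 177.1 196.4] F [-0.5  0.4  0.1] w 85.4 delta cm [26.   -0.03 13.58] turn 0.0 M [[-0.019, -0.0, 1.0], [-1.0, 0.0, -0.019], [-0.0, -1.0, -0.0]]
```

```bash
python3 -m pendant '[[[4,0,2],0,0],[[8,0,4],0,0],[[12,0,6],0,0],[[16,0,8],0,0],[[20,0,10],0,0],[[23,0,12],0,0],[[26,0,13.6],0,0],[[26,0,13.6],0,0]]'; python3 -c "
from h import *
go(563,-85.5,74)
for n in('top','scene'): cv2.imwrite(f'pics/{n}1.png',r.snapshot(n))
"
```

```text
time: 2.35
tool_pos: [563.4, -85.5, 196.1]
orientation: [-1.2, 1.226, -1.224]
wrist_force: [-0.2, 1.0, 0.4]
width: 85.5
t 2.35 pos [563.4 -85.5 196.1] F [-0.2  1.   0.4] w 85.5 delta cm [ 1.000e-02  1.221e+01 -3.000e-02] turn -0.01 M [[-0.021, -0.001, 1.0], [-1.0, 0.0, -0.021], [-0.0, -1.0, -0.001]]
```

View pics/scene1.png

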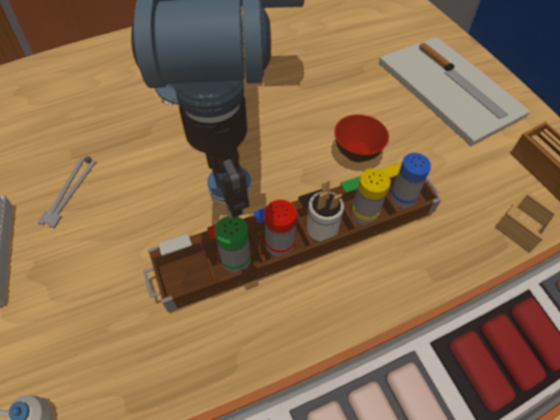

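The gripper hovers over the green shaker at (232,230), with nothing else disturbed. I'll go partway down and check alignment.

```bash
python3 -m pendant '[[[0,2,0],0,0],[[0,4,0],0,0],[[0,5,0],0,0],[[0,5,0],0,0]]'; python3 -c "
from h import *
go(563,-85.5,74)
i=r.snapshot('scene')[120:300,140:420]; cv2.imwrite('pics/c2.png',cv2.resize(i,None,fx=2.5,fy=2.5,interpolation=cv2.INTER_CUBIC))
i=r.snapshot('top')[120:270,260:420]; cv2.imwrite('pics/c3.png',cv2.resize(i,None,fx=3,fy=3,interpolation=cv2.INTER_CUBIC))
"
```

```text
time: 2.95
tool_pos: [562.2, -83.3, 145.1]
orientation: [-1.202, 1.225, -1.221]
wrist_force: [0.1, -0.7, 0.3]
width: 85.3
t 2.95 pos [562.2 -83.3 145.1] F [ 0.1 -0.7  0.3] w 85.3 delta cm [0.23 7.11 0.1 ] turn 0.01 M [[-0.018, -0.003, 1.0], [-1.0, 0.001, -0.018], [-0.001, -1.0, -0.003]]
```

View pics/c2.png

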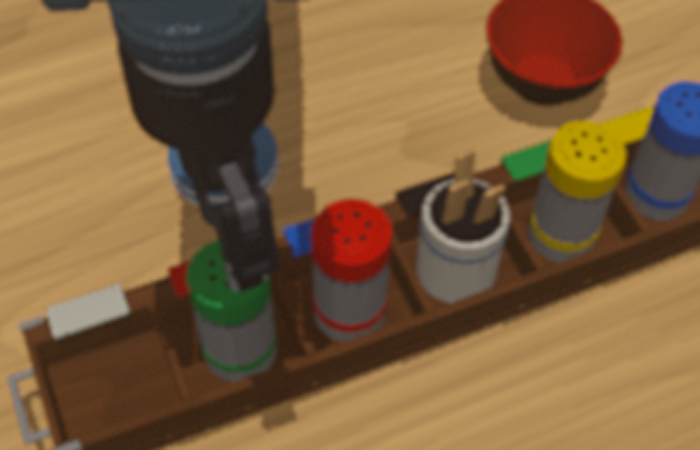

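View pics/c3.png

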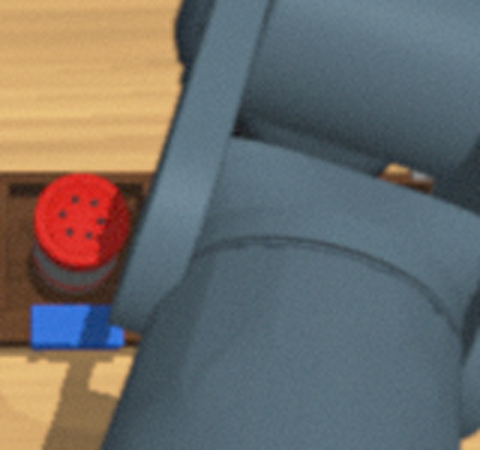

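```bash
python3 -c "
from h import *
c=r.calibration('scene')
for p in [(613,-84,150),(613,-84,158),(613,-84,180),(613,-95,158),(613,-73,158),(562,-85,137)]:
    u,v=world2pix(c,p);print(p,(round((u-140)*2.5),round((v-120)*2.5)))
for _ in range(2): r.snapshot('top'); print(r.sense()['tool_pos'].round(2))
"
```

```text
(613, -84, 150) (253, 323)
(613, -84, 158) (252, 317)
(613, -84, 180) (250, 299)
(613, -95, 158) (235, 323)
(613, -73, 158) (269, 311)
(562, -85, 137) (225, 270)
[563.69 -83.94 147.36]
[563.79 -84.02 147.56]
```

The finger in the image, at about (253,285), matches its predicted column, so alignment is good. Descending.

```bash
python3 -m pendant '[[[0.1,1.5,0],0,0],[[0.1,3,0],0,0],[[0.1,4.5,0],0,0],[[0.1,6,0],0,0],[[0.1,7.2,0],0,0],[[0.1,7.2,0],0,0],[[0.1,7.2,0],0,0]]'; python3 -c "
from h import *
go(563,-85.5,74)
i=r.snapshot('scene')[120:300,140:420]; cv2.imwrite('pics/c4.png',cv2.resize(i,None,fx=2.5,fy=2.5,interpolation=cv2.INTER_CUBIC))
"
```

```text
time: 4.03
tool_pos: [563.6, -85.0, 75.1]
orientation: [-1.2, 1.222, -1.224]
wrist_force: [0.6, -0.5, -0.1]
width: 85.3
t 4.025 pos [563.6 -85.   75.1] F [ 0.6 -0.5 -0.1] w 85.3 delta cm [ 0.05  0.11 -0.06] turn 0.01 M [[-0.019, 0.001, 1.0], [-1.0, -0.0, -0.019], [0.0, -1.0, 0.001]]
```

View pics/c4.png

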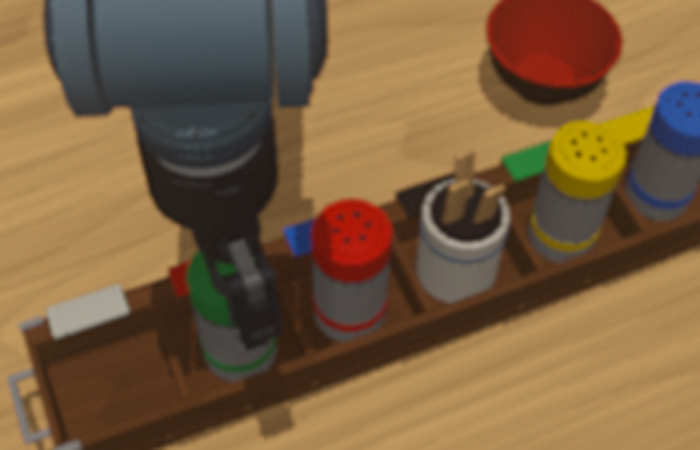

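The fingers straddle the green can with no contact force. Gripping.

```bash
python3 -m pendant '[[[0,0,0],0,0.3],[[0,0,0],0,0.5],[[0,0,0],0,1],[[0,0,0],0,1],[[0,0,0],0,1],[[0,0,0],0,1],[[0,0,0],0,1],[[0,0,0],0,1]]'; python3 -m pendant '[[[0,-0.5,0],0,1],[[0,-1.5,0],0,1],[[0,-3,0],0,1],[[0,-5,0],0,1],[[0,-7,0],0,1],[[0,-9,0],0,1],[[0,-11,0],0,1],[[0,-13,0],0,1],[[0,-15,0],0,1],[[0,-15,0],0,1]]'; python3 -c "
from h import *
go(557.9,-180.5,230)
i=r.snapshot('scene')[120:300,140:420]; cv2.imwrite('pics/c5.png',cv2.resize(i,None,fx=2.5,fy=2.5,interpolation=cv2.INTER_CUBIC))
"
```

```text
time: 5.08
tool_pos: [563.6, -85.0, 75.7]
orientation: [-1.2, 1.222, -1.224]
wrist_force: [-2.5, 0.4, 5.6]
width: 53.2
time: 6.32
tool_pos: [564.4, -85.2, 227.1]
orientation: [-1.198, 1.219, -1.226]
wrist_force: [0.7, -0.8, -1.6]
width: 53.0
t 6.325 pos [564.4 -85.2 227.1] F [ 0.7 -0.8 -1.6] w 53.0 delta cm [ 9.54 -0.27 -0.47] turn 0.01 M [[-0.019, 0.004, 1.0], [-1.0, -0.001, -0.019], [0.001, -1.0, 0.004]]
```

View pics/c5.png

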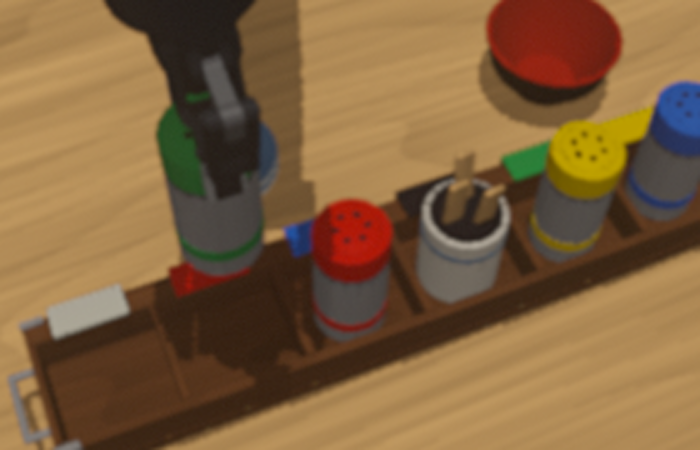

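Green is held upright. Moving to the white bay.

```bash
python3 -m pendant '[[[1,0,-0.1],0,1],[[2.5,0,-0.2],0,1],[[4,0,-0.4],0,1],[[6,0,-0.5],0,1],[[8,0,-0.5],0,1],[[9,0,-0.5],0,1],[[9.5,0,-0.5],0,1],[[9.5,0,-0.5],0,1]]'; python3 -m pendant '[[[0,2,0],0,1],[[0,4,0],0,1],[[0,6,0],0,1],[[0,8,0],0,1],[[0,10,0],0,1],[[0,12,0],0,1],[[0,13,0],0,1],[[0,14,0],0,1],[[0,14.2,0],0,1],[[0,14.2,0],0,1]]'; python3 -c "
from h import *
go(557.9,-180.5,75)
for _ in range(3): r.snapshot('top')
go(557.9,-180.5,75)"
```

```text
time: 7.38
tool_pos: [556.4, -179.8, 224.6]
orientation: [-1.2, 1.223, -1.223]
wrist_force: [0.4, -0.4, -2.3]
width: 53.3
time: 8.62
tool_pos: [556.8, -179.9, 83.1]
orientation: [-1.2, 1.222, -1.224]
wrist_force: [-0.4, 0.1, -2.1]
width: 53.4
t 8.625 pos [ 556.8 -179.9   83.1] F [-0.4  0.1 -2.1] w 53.4 delta cm [0.06 0.81 0.12] turn 0.01 M [[-0.019, 0.001, 1.0], [-1.0, -0.0, -0.019], [0.0, -1.0, 0.001]]
t 8.775 pos [ 556.9 -180.    83.4] F [ 0.1 -0.8 -1.9] w 53.0 delta cm [0.05 0.84 0.1 ] turn 0.01 M [[-0.019, 0.001, 1.0], [-1.0, -0.001, -0.019], [0.001, -1.0, 0.001]]
```

```bash
python3 -m pendant '[[[0,0.3,0],0,1],[[0,0.5,0],0,1],[[0,0.6,0],0,1],[[0,0.65,0],0,1],[[0,0.65,0],0,1]]'; python3 -m pendant '[[[0,0.05,0],0,1],[[0,0.1,0],0,1],[[0,0.1,0],0,1]]'
```

```text
time: 9.4
tool_pos: [556.4, -179.7, 76.2]
orientation: [-1.2, 1.223, -1.223]
wrist_force: [-0.0, 0.1, -1.6]
width: 53.2
time: 9.78
tool_pos: [556.6, -179.9, 75.7]
orientation: [-1.2, 1.223, -1.223]
wrist_force: [-2.0, 0.5, 3.5]
width: 53.4
```

Contact at TCP z = 75.7, where the force rose to +3.5 N. Opening and retreating.

```bash
python3 -m pendant '[[[0,0,0],0,0.35],[[0,0,0],0,0.25],[[0,0,0],0,0.1],[[0,0,0],0,0],[[0,0,0],0,0],[[0,0,0],0,0],[[0,0,0],0,0]]'; python3 -m pendant '[[[0,-1,0],0,0],[[0,-3,0],0,0],[[0,-5,0],0,0],[[0,-7,0],0,0],[[0,-10,0],0,0],[[0,-12.5,0],0,0],[[0,-12.5,0],0,0]]'; python3 -c "
from h import *
go(564.5,2.5,198)
i=r.snapshot('scene');cv2.imwrite('pics/scene2.png',i); c=r.calibration('scene')
print(fitlid(i,c,'green',(560,-180)),fitlid(i,c,'red',(564,2)))
"
```

```text
time: 10.65
tool_pos: [556.4, -179.7, 75.2]
orientation: [-1.2, 1.223, -1.223]
wrist_force: [0.2, -0.1, 0.7]
width: 85.4
time: 11.52
tool_pos: [558.0, -180.6, 203.8]
orientation: [-1.199, 1.217, -1.228]
wrist_force: [0.3, -0.8, 0.0]
width: 85.5
t 11.525 pos [ 558.  -180.6  203.8] F [ 0.3 -0.8  0. ] w 85.5 delta cm [-18.32   0.53   0.31] turn 0.01 M [[-0.019, 0.005, 1.0], [-1.0, -0.003, -0.019], [0.003, -1.0, 0.005]]
(array([ 563.5, -177.2]), np.float64(0.848)) (array([563.9,   3.8]), np.float64(0.107))
```

View pics/scene2.png

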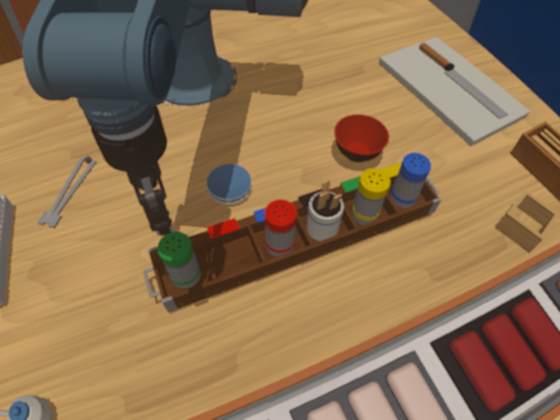

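Green stands upright in the spare bay, with its lid at (176,248). Next is red.

```bash
python3 -m pendant '[[[-3,0,0.1],0,0],[[-7,0,0.2],0,0],[[-11,0,0.4],0,0],[[-15,0,0.5],0,0],[[-17.5,0,0.5],0,0],[[-18.3,0,0.6],0,0],[[-18.3,0,0.6],0,0],[[-18.3,0,0.6],0,0]]'; python3 -c "
from h import *
r.snapshot('scene');go(564,2.5,75)"
```

```text
time: 12.58
tool_pos: [565.7, 2.2, 199.8]
orientation: [-1.2, 1.224, -1.224]
wrist_force: [-0.5, -1.3, -0.7]
width: 85.7
t 12.625 pos [565.8   2.2 200. ] F [-0.6  0.6 -0.3] w 85.3 delta cm [-0.03 12.5  -0.18] turn 0.0 M [[-0.02, -0.0, 1.0], [-1.0, -0.0, -0.02], [0.0, -1.0, -0.0]]
```

```bash
python3 -m pendant '[[[0,2,-0.1],0,0],[[0,4,-0.1],0,0],[[0,6,-0.1],0,0],[[0,8,-0.1],0,0],[[0,10,-0.1],0,0],[[0,11.5,-0.1],0,0],[[0,12.5,-0.1],0,0],[[0,12.5,-0.1],0,0],[[0,12.5,-0.1],0,0]]'; python3 -c "
from h import *
i=r.snapshot('scene')[120:300,140:420]; cv2.imwrite('pics/c6.png',cv2.resize(i,None,fx=2.5,fy=2.5,interpolation=cv2.INTER_CUBIC))
go(564,2.5,75)"
```

```text
time: 13.75
tool_pos: [565.5, 3.0, 76.0]
orientation: [-1.199, 1.222, -1.224]
wrist_force: [-0.3, 0.2, 0.4]
width: 85.4
t 13.8 pos [565.6   3.   76.1] F [-0.   0.1 -0.6] w 85.5 delta cm [ 0.06  0.11 -0.16] turn 0.01 M [[-0.019, 0.002, 1.0], [-1.0, -0.0, -0.019], [0.0, -1.0, 0.002]]
```

View pics/c6.png

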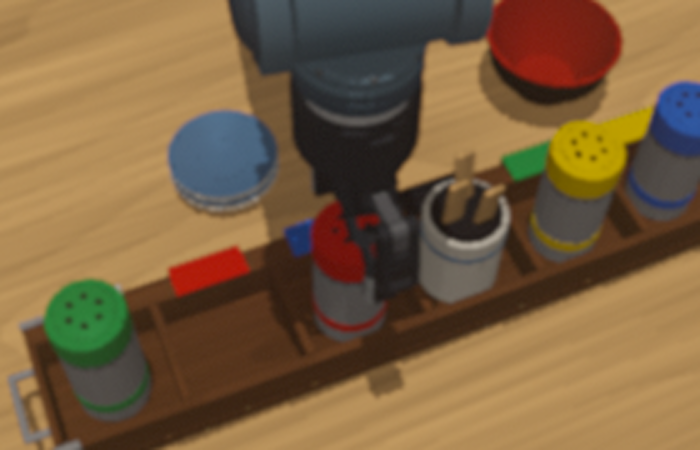

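The fingers straddle red. Gripping and lifting.

```bash
python3 -m pendant '[[[0,0,0],0,0.3],[[0,0,0],0,0.5],[[0,0,0],0,1],[[0,0,0],0,1],[[0,0,0],0,1],[[0,0,0],0,1],[[0,0,0],0,1],[[0,0,0],0,1]]'; python3 -m pendant '[[[0,-0.5,0],0,1],[[0,-1.5,0],0,1],[[0,-3,0],0,1],[[0,-5,0],0,1],[[0,-7,0],0,1],[[0,-9,0],0,1],[[0,-11,0],0,1],[[0,-13,0],0,1],[[0,-15,0],0,1],[[0,-15,0],0,1]]'; python3 -c "
from h import *
i=r.snapshot('scene')[120:300,140:420]; cv2.imwrite('pics/c7.png',cv2.resize(i,None,fx=2.5,fy=2.5,interpolation=cv2.INTER_CUBIC))
go(559.5,-89,227)"
```

```text
time: 14.8
tool_pos: [565.1, 3.1, 76.2]
orientation: [-1.2, 1.222, -1.223]
wrist_force: [-2.4, 0.2, 5.5]
width: 53.1
time: 16.05
tool_pos: [566.1, 2.9, 227.7]
orientation: [-1.198, 1.219, -1.225]
wrist_force: [-0.3, 0.0, -3.1]
width: 53.3
t 16.1 pos [565.2   3.1 226. ] F [-0.2  0.4 -4.3] w 53.5 delta cm [ 9.22 -0.1  -0.4 ] turn 0.01 M [[-0.019, 0.001, 1.0], [-1.0, -0.0, -0.019], [0.0, -1.0, 0.001]]
```

View pics/c7.png

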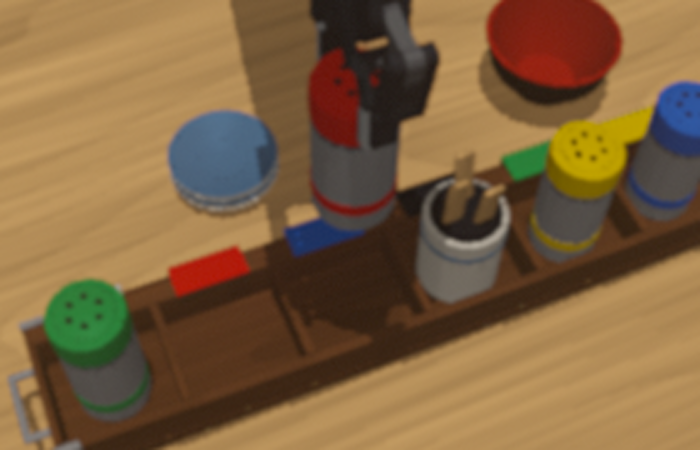

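Red is held upright. It goes to the red bay.

```bash
python3 -m pendant '[[[1,0,-0.1],0,1],[[2.5,0,-0.2],0,1],[[4,0,-0.3],0,1],[[6,0,-0.4],0,1],[[8,0,-0.5],0,1],[[8.8,0,-0.5],0,1],[[9.2,0,-0.5],0,1],[[9.2,0,-0.5],0,1]]'; python3 -m pendant '[[[0,2,0],0,1],[[0,4,0],0,1],[[0,6,0],0,1],[[0,8,0],0,1],[[0,10,0],0,1],[[0,12,0],0,1],[[0,13,0],0,1],[[0,14,0],0,1],[[0,14.2,0],0,1],[[0,14.2,0],0,1]]'; python3 -c "
from h import *
r.snapshot('top')
go(559.5,-89,75)"
```

```text
time: 17.1
tool_pos: [558.1, -88.7, 225.2]
orientation: [-1.2, 1.223, -1.223]
wrist_force: [0.5, 0.4, -2.7]
width: 53.5
time: 18.35
tool_pos: [558.5, -88.9, 83.6]
orientation: [-1.2, 1.222, -1.224]
wrist_force: [-0.0, -1.2, -3.0]
width: 53.2
t 18.4 pos [558.6 -88.9  83.9] F [ 0.2  0.7 -2.7] w 53.1 delta cm [0.01 0.89 0.09] turn 0.01 M [[-0.019, 0.001, 1.0], [-1.0, -0.0, -0.019], [0.0, -1.0, 0.001]]
```

```bash
python3 -m pendant '[[[0,0.3,0],0,1],[[0,0.5,0],0,1],[[0,0.6,0],0,1],[[0,0.65,0],0,1],[[0,0.65,0],0,1]]'; python3 -m pendant '[[[0,0.05,0],0,1],[[0,0.1,0],0,1],[[0,0.1,0],0,1]]'
```

```text
time: 19.02
tool_pos: [558.1, -88.7, 76.7]
orientation: [-1.2, 1.223, -1.223]
wrist_force: [0.5, -0.1, -2.3]
width: 53.2
time: 19.4
tool_pos: [558.3, -88.9, 76.2]
orientation: [-1.2, 1.223, -1.223]
wrist_force: [-2.4, 1.0, 2.3]
width: 53.2
```

Contact. Releasing, then moving over to blue.

```bash
python3 -m pendant '[[[0,0,0],0,0.35],[[0,0,0],0,0.25],[[0,0,0],0,0.1],[[0,0,0],0,0],[[0,0,0],0,0],[[0,0,0],0,0],[[0,0,0],0,0]]'; python3 -m pendant '[[[0,-1,0],0,0],[[0,-3,0],0,0],[[0,-5,0],0,0],[[0,-7,0],0,0],[[0,-10,0],0,0],[[0,-12.5,0],0,0],[[0,-12.5,0],0,0]]'; python3 -c "
from h import *
go(566,277,200)
i=r.snapshot('scene');cv2.imwrite('pics/scene3.png',i)
"
```

```text
time: 20.27
tool_pos: [558.1, -88.7, 75.7]
orientation: [-1.2, 1.223, -1.223]
wrist_force: [-0.5, -0.1, 0.3]
width: 85.2
time: 21.15
tool_pos: [559.8, -89.3, 204.2]
orientation: [-1.198, 1.218, -1.227]
wrist_force: [-0.5, 0.6, 1.3]
width: 85.5
t 21.15 pos [559.8 -89.3 204.2] F [-0.5  0.6  1.3] w 85.5 delta cm [-36.64   0.35  -0.06] turn 0.01 M [[-0.019, 0.006, 1.0], [-1.0, -0.002, -0.019], [0.002, -1.0, 0.006]]
```

View pics/scene3.png

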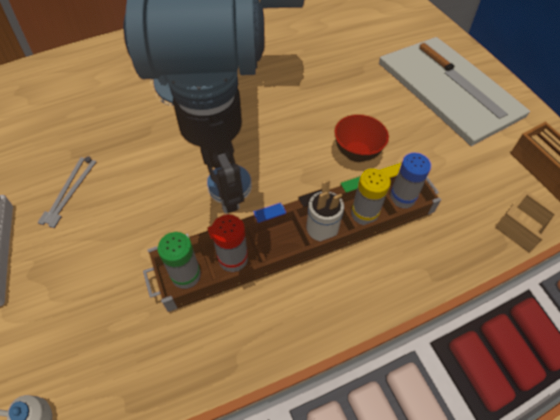

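Red is upright in the red bay, with its lid at (228,231). Next, blue into the blue bay.

```bash
python3 -m pendant '[[[-3,0,0],0,0],[[-7,0,0],0,0],[[-12,0,0],0,0],[[-17,0,0],0,0],[[-22,0,0],0,0],[[-27,0,0],0,0],[[-32,0,0],0,0],[[-35,0,0],0,0],[[-36.6,0,0],0,0],[[-36.6,0,0],0,0]]'; python3 -c "
from h import *
r.snapshot('scene');r.snapshot('scene');go(566,277,75)"
```

```text
time: 22.45
tool_pos: [564.4, 277.3, 199.6]
orientation: [-1.203, 1.223, -1.222]
wrist_force: [-1.0, -0.7, 0.3]
width: 85.1
t 22.55 pos [564.8 276.2 200.2] F [-0.  -0.4 -0.2] w 85.4 delta cm [-0.09 12.52  0.12] turn 0.0 M [[-0.019, -0.001, 1.0], [-1.0, -0.001, -0.019], [0.001, -1.0, -0.001]]
```

```bash
python3 -m pendant '[[[0,2,0],0,0],[[0,4,0.1],0,0],[[0,6,0.1],0,0],[[0,8,0.1],0,0],[[0,10,0.1],0,0],[[0,11.5,0.1],0,0],[[0,12.5,0.1],0,0],[[0,12.5,0.1],0,0],[[0,12.5,0.1],0,0]]'; python3 -c "
from h import *
i=r.snapshot('scene')[100:280,260:540]; cv2.imwrite('pics/c8.png',cv2.resize(i,None,fx=2.5,fy=2.5,interpolation=cv2.INTER_CUBIC))
go(566,277,75)"
```

```text
time: 23.68
tool_pos: [566.6, 277.4, 76.5]
orientation: [-1.199, 1.222, -1.223]
wrist_force: [0.0, 0.0, -0.1]
width: 85.3
t 23.725 pos [566.7 277.4  76.7] F [ 0.4 -0.9  0.6] w 85.3 delta cm [ 0.04  0.17 -0.06] turn 0.01 M [[-0.019, 0.002, 1.0], [-1.0, 0.0, -0.019], [-0.001, -1.0, 0.002]]
```

View pics/c8.png

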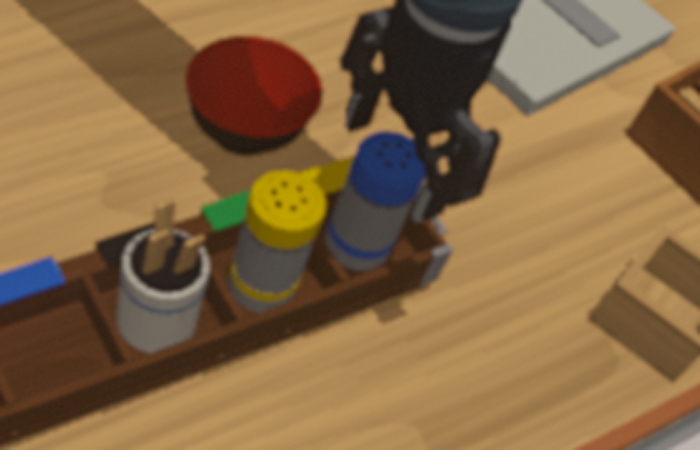

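```bash
python3 -m pendant '[[[0,0,0],0,0.3],[[0,0,0],0,0.5],[[0,0,0],0,1],[[0,0,0],0,1],[[0,0,0],0,1],[[0,0,0],0,1],[[0,0,0],0,1],[[0,0,0],0,1]]'; python3 -m pendant '[[[0,-0.5,0],0,1],[[0,-1.5,0],0,1],[[0,-3,0],0,1],[[0,-5,0],0,1],[[0,-7,0],0,1],[[0,-9,0],0,1],[[0,-11,0],0,1],[[0,-13,0],0,1],[[0,-15.5,0],0,1],[[0,-16.5,0],0,1]]'; python3 -c "
from h import *
i=r.snapshot('scene')[60:280,260:540]; cv2.imwrite('pics/c9.png',cv2.resize(i,None,fx=2.5,fy=2.5,interpolation=cv2.INTER_CUBIC))
go(561.5,2.5,242)"
```

```text
time: 24.72
tool_pos: [566.4, 277.4, 76.7]
orientation: [-1.199, 1.222, -1.223]
wrist_force: [-2.2, -0.5, 5.8]
width: 52.9
time: 25.98
tool_pos: [566.8, 277.4, 243.2]
orientation: [-1.197, 1.221, -1.224]
wrist_force: [0.5, 0.3, -1.8]
width: 53.4
t 26.025 pos [567.  277.5 243.8] F [ 0.2  0.3 -0.3] w 53.0 delta cm [27.51  0.15 -0.04] turn 0.01 M [[-0.019, 0.004, 1.0], [-1.0, 0.001, -0.019], [-0.001, -1.0, 0.004]]
```

View pics/c9.png

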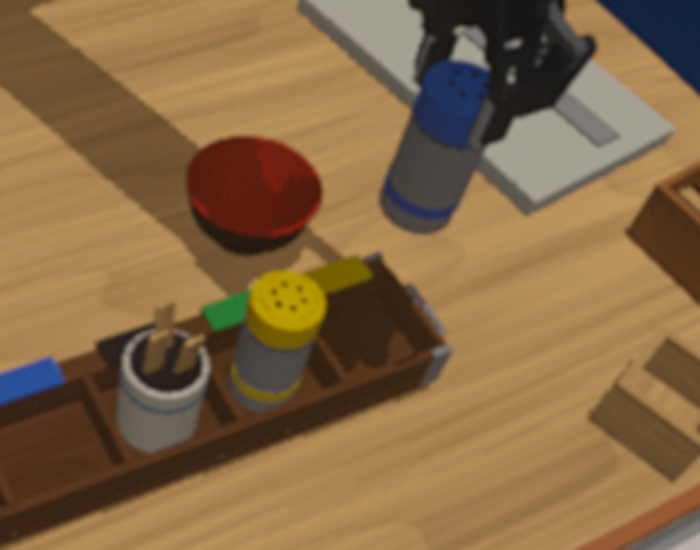

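Blue is held, with its bottom at about 188 mm, above the pot's 148 mm. Carrying it to the blue bay.

```bash
python3 -m pendant '[[[1,0,0],0,1],[[3,0,0],0,1],[[6,0,0],0,1],[[10,0,0],0,1],[[14,0,0],0,1],[[18,0,0],0,1],[[22,0,0],0,1],[[25,0,0],0,1],[[26.8,0,0],0,1],[[27.5,0,0],0,1]]'; python3 -m pendant '[[[0,0,0],0,1],[[0,0,0],0,1]]'; python3 -c "
from h import *
go(561.5,2.5,77)"
```

```text
time: 27.28
tool_pos: [560.4, 1.2, 240.2]
orientation: [-1.2, 1.225, -1.223]
wrist_force: [0.4, 0.2, -2.4]
width: 53.1
time: 27.52
tool_pos: [560.8, 3.1, 240.6]
orientation: [-1.201, 1.222, -1.222]
wrist_force: [0.2, 0.8, -2.1]
width: 53.3
t 27.525 pos [560.8   3.1 240.6] F [ 0.2  0.8 -2.1] w 53.3 delta cm [ 0.06 16.36  0.08] turn 0.02 M [[-0.017, -0.0, 1.0], [-1.0, 0.0, -0.017], [-0.0, -1.0, -0.0]]
```

```bash
python3 -m pendant '[[[0,2,0],0,1],[[0,4,0],0,1],[[0,6.5,0],0,1],[[0,9,0],0,1],[[0,11,0],0,1],[[0,13,0],0,1],[[0,14.5,0],0,1],[[0,15.3,0],0,1],[[0,15.5,0],0,1],[[0,15.5,0],0,1]]'; python3 -c "
from h import *
r.snapshot('top')
go(561.5,2.5,77)"
```

```text
time: 28.78
tool_pos: [561.3, 2.2, 86.2]
orientation: [-1.2, 1.222, -1.224]
wrist_force: [-0.1, 0.7, -1.9]
width: 53.0
t 28.825 pos [561.4   2.1  86.5] F [ 0.4  0.2 -1.3] w 53.1 delta cm [-0.04  0.95  0.01] turn 0.01 M [[-0.019, 0.001, 1.0], [-1.0, -0.0, -0.019], [0.0, -1.0, 0.001]]
```

```bash
python3 -m pendant '[[[0,0.3,0],0,1],[[0,0.6,0],0,1],[[0,0.75,0],0,1],[[0,0.8,0],0,1],[[0,0.8,0],0,1]]'; python3 -m pendant '[[[0,0.05,0],0,1],[[0,0.1,0],0,1],[[0,0.1,0],0,1]]'
```

```text
time: 29.45
tool_pos: [560.8, 2.2, 77.7]
orientation: [-1.2, 1.223, -1.223]
wrist_force: [0.1, 0.3, -2.5]
width: 53.0
time: 29.82
tool_pos: [560.9, 2.2, 76.8]
orientation: [-1.2, 1.223, -1.223]
wrist_force: [0.1, -0.3, -1.0]
width: 53.2
```

```bash
python3 -m pendant '[[[0,0.05,0],0,1],[[0,0.05,0],0,1],[[0,0.05,0],0,1]]'
```

```text
time: 30.2
tool_pos: [561.0, 2.2, 76.7]
orientation: [-1.2, 1.223, -1.223]
wrist_force: [-1.6, 0.6, 5.3]
width: 53.0
```

Contact. Releasing and going to yellow.

```bash
python3 -m pendant '[[[0,0,0],0,0.35],[[0,0,0],0,0.25],[[0,0,0],0,0.1],[[0,0,0],0,0],[[0,0,0],0,0],[[0,0,0],0,0],[[0,0,0],0,0]]'; python3 -m pendant '[[[0,-1,0],0,0],[[0,-3,0],0,0],[[0,-5,0],0,0],[[0,-7,0],0,0],[[0,-10,0],0,0],[[0,-12.5,0],0,0],[[0,-12.5,0],0,0]]'; python3 -c "
from h import *
go(567,185.7,200)
i=r.snapshot('scene');cv2.imwrite('pics/scene4.png',i)
"
```

```text
time: 31.08
tool_pos: [560.8, 2.2, 76.2]
orientation: [-1.2, 1.223, -1.223]
wrist_force: [0.6, -0.4, -0.7]
width: 85.3
time: 31.95
tool_pos: [562.4, 2.0, 204.2]
orientation: [-1.197, 1.218, -1.226]
wrist_force: [0.2, 0.1, -0.5]
width: 85.6
t 31.95 pos [562.4   2.  204.2] F [ 0.2  0.1 -0.5] w 85.6 delta cm [-18.38   0.41   0.12] turn 0.01 M [[-0.019, 0.005, 1.0], [-1.0, -0.001, -0.019], [0.001, -1.0, 0.005]]
```

View pics/scene4.png

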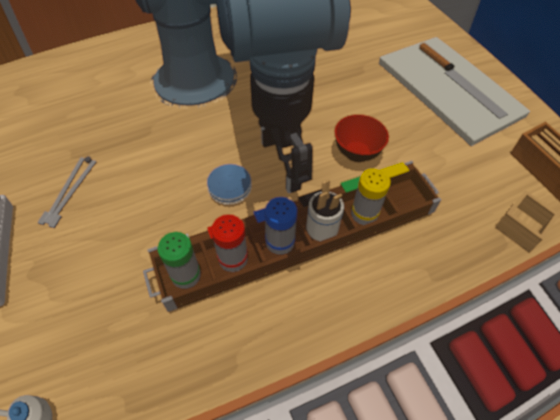

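Blue is upright in the blue bay at (281,215), and the pot is untouched. Yellow is next.

```bash
python3 -m pendant '[[[-3,0,0],0,0],[[-7,0,0],0,0],[[-11,0,0],0,0],[[-15,0,0.1],0,0],[[-17.5,0,0.2],0,0],[[-18.4,0,0.2],0,0],[[-18.4,0,0.2],0,0],[[-18.4,0,0.2],0,0]]'; python3 -c "
from h import *
r.snapshot('scene');go(567,185.7,76)"
```

```text
time: 33.0
tool_pos: [566.1, 185.2, 200.8]
orientation: [-1.201, 1.224, -1.224]
wrist_force: [-0.4, 0.2, -0.0]
width: 85.3
t 33.05 pos [566.2 185.2 201. ] F [ 0.6  0.1 -0.3] w 85.4 delta cm [-0.06 12.5   0.08] turn 0.0 M [[-0.02, -0.0, 1.0], [-1.0, -0.0, -0.02], [0.0, -1.0, -0.0]]
```

```bash
python3 -m pendant '[[[0,2,0],0,0],[[0,4,0.1],0,0],[[0,6,0.1],0,0],[[0,8,0.1],0,0],[[0,10,0.1],0,0],[[0,11.5,0.1],0,0],[[0,12.5,0.1],0,0],[[0,12.5,0.1],0,0],[[0,12.5,0.1],0,0]]'; python3 -c "
from h import *
i=r.snapshot('scene')[100:280,220:500]; cv2.imwrite('pics/c10.png',cv2.resize(i,None,fx=2.5,fy=2.5,interpolation=cv2.INTER_CUBIC))
go(567,185.7,76)"
```

```text
time: 34.17
tool_pos: [567.9, 186.3, 77.0]
orientation: [-1.199, 1.222, -1.223]
wrist_force: [-0.1, 0.6, 0.2]
width: 85.4
t 34.225 pos [568.  186.3  77.1] F [0.  0.1 0.2] w 85.6 delta cm [ 0.06  0.11 -0.09] turn 0.01 M [[-0.019, 0.002, 1.0], [-1.0, 0.0, -0.019], [-0.0, -1.0, 0.002]]
```

View pics/c10.png

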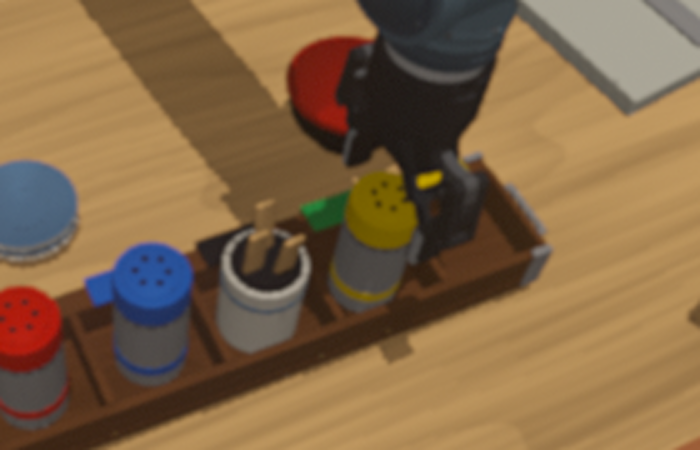

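```bash
python3 -m pendant '[[[0,0,0],0,0.3],[[0,0,0],0,0.5],[[0,0,0],0,1],[[0,0,0],0,1],[[0,0,0],0,1],[[0,0,0],0,1],[[0,0,0],0,1],[[0,0,0],0,1]]'; python3 -m pendant '[[[0,-0.5,0],0,1],[[0,-1.5,0],0,1],[[0,-3,0],0,1],[[0,-5,0],0,1],[[0,-7,0],0,1],[[0,-9,0],0,1],[[0,-11,0],0,1],[[0,-13,0],0,1],[[0,-15,0],0,1],[[0,-15,0],0,1]]'; python3 -c "
from h import *
i=r.snapshot('scene')[60:280,260:540]; cv2.imwrite('pics/c11.png',cv2.resize(i,None,fx=2.5,fy=2.5,interpolation=cv2.INTER_CUBIC))
go(567,277,228)"
```

```text
time: 35.22
tool_pos: [567.6, 186.3, 77.2]
orientation: [-1.2, 1.222, -1.223]
wrist_force: [-2.2, -0.0, 5.7]
width: 52.8
time: 36.48
tool_pos: [568.5, 186.3, 228.8]
orientation: [-1.197, 1.22, -1.225]
wrist_force: [-0.3, -0.6, -2.2]
width: 53.4
t 36.525 pos [567.6 186.2 227. ] F [ 0.  -0.2 -4. ] w 52.8 delta cm [-9.08 -0.1  -0.23] turn 0.01 M [[-0.019, 0.001, 1.0], [-1.0, 0.0, -0.019], [-0.0, -1.0, 0.001]]
```

View pics/c11.png

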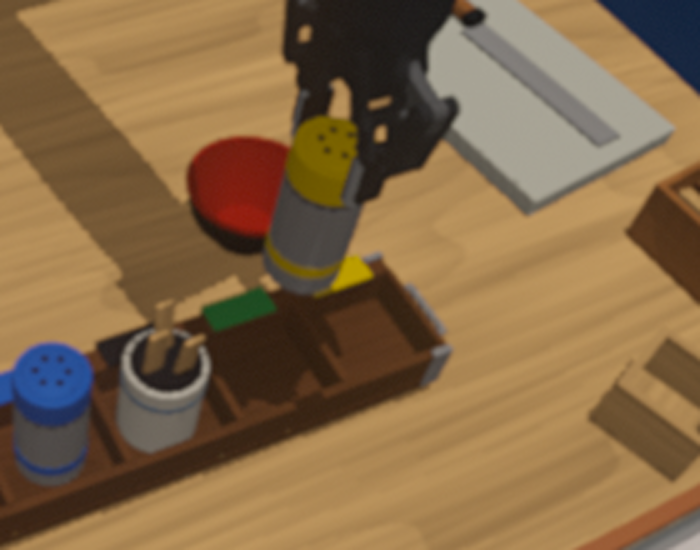

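Yellow is held upright. Into the yellow bay.

```bash
python3 -m pendant '[[[-1,0,0],0,1],[[-2.5,0,-0.1],0,1],[[-4,0,-0.2],0,1],[[-6,0,-0.2],0,1],[[-8,0,-0.2],0,1],[[-8.8,0,-0.2],0,1],[[-9.1,0,-0.2],0,1],[[-9.1,0,-0.2],0,1]]'; python3 -m pendant '[[[0,2,0],0,1],[[0,4,0],0,1],[[0,6,0],0,1],[[0,8,0],0,1],[[0,10,0],0,1],[[0,12,0],0,1],[[0,13,0],0,1],[[0,14,0],0,1],[[0,14.2,0],0,1],[[0,14.2,0],0,1]]'; python3 -c "
from h import *
r.snapshot('top')
go(567,277,77)"
```

```text
time: 37.52
tool_pos: [567.0, 277.0, 226.2]
orientation: [-1.201, 1.223, -1.223]
wrist_force: [0.5, 0.8, -2.7]
width: 52.9
time: 38.78
tool_pos: [567.3, 277.3, 84.6]
orientation: [-1.2, 1.222, -1.223]
wrist_force: [0.5, 0.6, -3.6]
width: 53.2
t 38.825 pos [567.5 277.3  84.9] F [ 0.4  0.7 -2.7] w 53.3 delta cm [ 0.04  0.79 -0.05] turn 0.01 M [[-0.019, 0.001, 1.0], [-1.0, 0.0, -0.019], [-0.0, -1.0, 0.001]]
```

```bash
python3 -m pendant '[[[0,0.3,0],0,1],[[0,0.5,0],0,1],[[0,0.6,0],0,1],[[0,0.65,0],0,1],[[0,0.65,0],0,1]]'; python3 -m pendant '[[[0,0.05,0],0,1],[[0,0.1,0],0,1],[[0,0.1,0],0,1]]'
```

```text
time: 39.45
tool_pos: [566.9, 277.2, 77.7]
orientation: [-1.2, 1.223, -1.223]
wrist_force: [0.0, -0.0, -2.8]
width: 53.0
time: 39.83
tool_pos: [567.1, 277.3, 77.2]
orientation: [-1.2, 1.223, -1.223]
wrist_force: [-1.4, 0.4, 0.2]
width: 53.2
```

Contact begins: the weight is off the wrist. Releasing and going to green.

```bash
python3 -m pendant '[[[0,0.03,0],0,1],[[0,0.03,0],0,0.35],[[0,0.03,0],0,0.25],[[0,0.03,0],0,0.1],[[0,0.03,0],0,0],[[0,0.03,0],0,0],[[0,0.03,0],0,0],[[0,0.03,0],0,0]]'; python3 -m pendant '[[[0,-1,0],0,0],[[0,-3,0],0,0],[[0,-5,0],0,0],[[0,-7,0],0,0],[[0,-10,0],0,0],[[0,-12.5,0],0,0],[[0,-12.5,0],0,0]]'; python3 -c "
from h import *
go(557,-180.2,200)
i=r.snapshot('scene');cv2.imwrite('pics/scene5.png',i)
"
```

```text
time: 40.83
tool_pos: [566.9, 277.2, 76.4]
orientation: [-1.2, 1.223, -1.223]
wrist_force: [-0.4, -0.3, -0.8]
width: 85.5
time: 41.7
tool_pos: [568.6, 277.7, 205.2]
orientation: [-1.195, 1.219, -1.224]
wrist_force: [0.0, -0.0, -0.4]
width: 85.2
t 41.7 pos [568.6 277.7 205.2] F [ 0.  -0.  -0.4] w 85.2 delta cm [45.8   0.44 -0.31] turn 0.01 M [[-0.019, 0.006, 1.0], [-1.0, 0.002, -0.019], [-0.002, -1.0, 0.006]]
```

View pics/scene5.png

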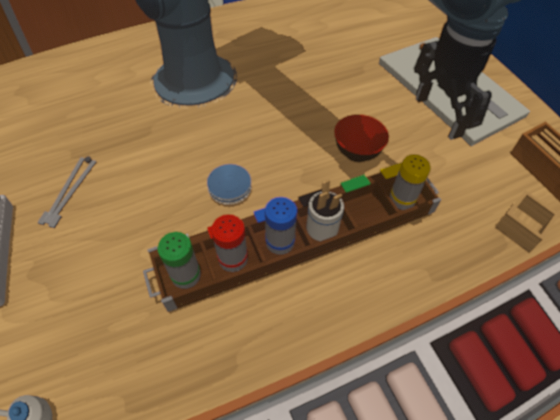

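Yellow is upright in the yellow bay at (413,170), and the green bay is free. Back to green.

```bash
python3 -m pendant '[[[4,0,0],0,0],[[9,0,0],0,0],[[14,0,0],0,0],[[19,0,0],0,0],[[24,0,0],0,0],[[29,0,0],0,0],[[34,0,0],0,0],[[39,0,0],0,0],[[43,0,0],0,0],[[45.8,0,-0.2],0,0]]';python3 -m pendant '[[[0,0,0],0,0],[[0,0,0],0,0]]'; python3 -c "
from h import *
r.snapshot('scene');go(557,-180.2,76)"
```

```text
time: 43.0
tool_pos: [555.3, -182.1, 199.6]
orientation: [-1.201, 1.226, -1.222]
wrist_force: [0.2, 0.9, 0.4]
width: 85.5
time: 43.25
tool_pos: [555.9, -179.9, 200.3]
orientation: [-1.201, 1.225, -1.221]
wrist_force: [-0.0, 0.5, -0.7]
width: 85.1
t 43.3 pos [ 556.1 -179.6  200.6] F [ 0.9 -0.6  0.4] w 85.2 delta cm [ 0.07 12.46  0.11] turn 0.02 M [[-0.018, -0.001, 1.0], [-1.0, 0.001, -0.018], [-0.001, -1.0, -0.001]]
```

```bash
python3 -m pendant '[[[0,2,0],0,0],[[0,4,0],0,0],[[0,6,0],0,0],[[0,8,0],0,0],[[0,10,0],0,0],[[0,11.5,0],0,0],[[0,12.5,0],0,0],[[0,12.5,0],0,0],[[0,12.5,0],0,0]]'; python3 -c "
from h import *
i=r.snapshot('scene')[120:320,100:380]; cv2.imwrite('pics/c12.png',cv2.resize(i,None,fx=2.5,fy=2.5,interpolation=cv2.INTER_CUBIC))
go(557,-180.2,76)"
```

```text
time: 44.42
tool_pos: [557.0, -181.0, 77.2]
orientation: [-1.2, 1.222, -1.224]
wrist_force: [-0.4, -1.2, 0.2]
width: 85.2
t 44.475 pos [ 557.1 -181.1   77.3] F [ 0.2 -0.5 -0.7] w 85.5 delta cm [-0.09  0.13 -0.01] turn 0.01 M [[-0.019, 0.002, 1.0], [-1.0, -0.001, -0.019], [0.001, -1.0, 0.002]]
```

View pics/c12.png

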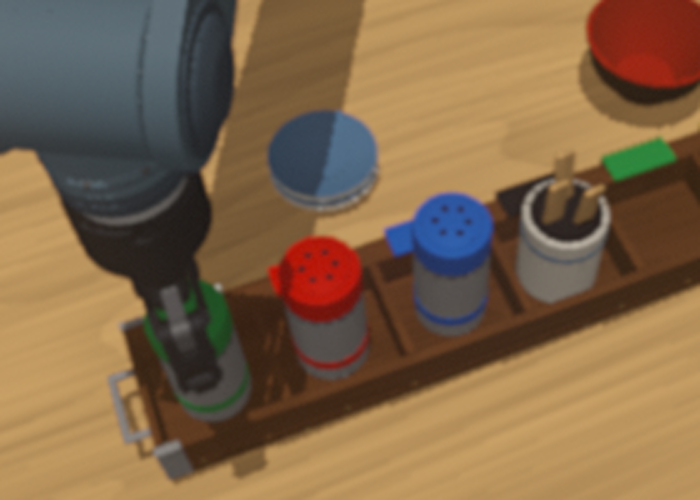

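```bash
python3 -m pendant '[[[0,0,0],0,0.3],[[0,0,0],0,0.5],[[0,0,0],0,1],[[0,0,0],0,1],[[0,0,0],0,1],[[0,0,0],0,1],[[0,0,0],0,1],[[0,0,0],0,1]]'; python3 -m pendant '[[[0,-0.5,0],0,1],[[0,-1.5,0],0,1],[[0,-3,0],0,1],[[0,-5,0],0,1],[[0,-7,0],0,1],[[0,-9,0],0,1],[[0,-11,0],0,1],[[0,-13,0],0,1],[[0,-15.5,0],0,1],[[0,-17,0],0,1]]'; python3 -c "
from h import *
i=r.snapshot('scene')[100:320,100:380]; cv2.imwrite('pics/c13.png',cv2.resize(i,None,fx=2.5,fy=2.5,interpolation=cv2.INTER_CUBIC))
go(565,185.5,247)"
```

```text
time: 45.48
tool_pos: [556.9, -181.1, 77.4]
orientation: [-1.2, 1.222, -1.224]
wrist_force: [-2.1, -0.5, 4.9]
width: 53.5
time: 46.72
tool_pos: [556.8, -181.0, 248.5]
orientation: [-1.2, 1.221, -1.224]
wrist_force: [0.2, 0.9, -0.9]
width: 53.2
t 46.775 pos [ 557.6 -181.4  250.3] F [ 0.8  0.1 -0.1] w 53.3 delta cm [-36.69   0.25   0.06] turn 0.01 M [[-0.019, 0.004, 1.0], [-1.0, -0.002, -0.019], [0.002, -1.0, 0.004]]
```

View pics/c13.png

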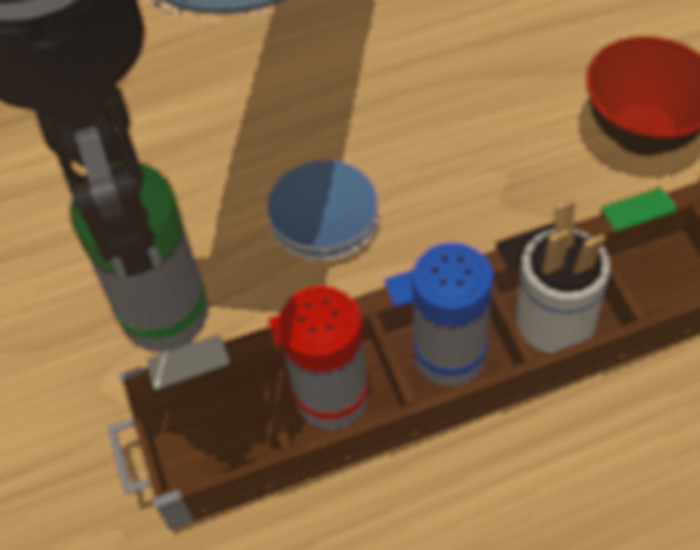

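```bash
python3 -m pendant '[[[-1,0,0],0,1],[[-3,0,0],0,1],[[-6,0,0],0,1],[[-10,0,0],0,1],[[-14,0,0],0,1],[[-18,0,0],0,1],[[-22,0,0],0,1],[[-26,0,0],0,1],[[-30,0,0],0,1],[[-33.5,0,0],0,1]]'; python3 -m pendant '[[[-2,0,0],0,1],[[-2.8,0,0],0,1],[[-3.2,0,0],0,1],[[-3.2,0,0],0,1],[[-3.2,0,0],0,1]]'; python3 -c "
from h import *
r.snapshot('scene');go(565,185.5,78)"
```

```text
time: 48.02
tool_pos: [561.1, 157.0, 245.1]
orientation: [-1.203, 1.224, -1.221]
wrist_force: [0.4, -0.2, -1.7]
width: 53.3
time: 48.65
tool_pos: [563.4, 185.4, 246.4]
orientation: [-1.2, 1.224, -1.224]
wrist_force: [-0.1, 0.3, -1.4]
width: 53.1
t 48.7 pos [563.4 185.5 246.4] F [-1.1 -0.2 -2. ] w 53.1 delta cm [-1.000e-02  1.684e+01  1.600e-01] turn 0.0 M [[-0.02, 0.0, 1.0], [-1.0, -0.0, -0.02], [0.0, -1.0, 0.0]]
```

```bash
python3 -m pendant '[[[0,2,0.1],0,1],[[0,4,0.1],0,1],[[0,6.5,0.1],0,1],[[0,9,0.1],0,1],[[0,11,0.1],0,1],[[0,13,0.1],0,1],[[0,14.5,0.1],0,1],[[0,15.7,0.1],0,1],[[0,16,0.1],0,1],[[0,16,0.1],0,1]]'; python3 -c "
from h import *
r.snapshot('top')
go(565,185.5,77)"
```

```text
time: 49.95
tool_pos: [564.6, 186.2, 86.7]
orientation: [-1.2, 1.222, -1.223]
wrist_force: [-0.1, -0.5, -2.4]
width: 53.4
t 50.0 pos [564.8 186.3  87.1] F [-0.1 -0.  -0.6] w 52.7 delta cm [0.08 1.01 0.02] turn 0.01 M [[-0.019, 0.001, 1.0], [-1.0, 0.0, -0.019], [-0.0, -1.0, 0.001]]
```

```bash
python3 -m pendant '[[[0,0.3,0],0,1],[[0,0.6,0],0,1],[[0,0.75,0],0,1],[[0,0.8,0],0,1],[[0,0.8,0],0,1]]'; python3 -m pendant '[[[0,0.05,0],0,1],[[0,0.1,0],0,1],[[0,0.1,0],0,1]]'
```

```text
time: 50.62
tool_pos: [564.3, 186.2, 78.4]
orientation: [-1.2, 1.223, -1.223]
wrist_force: [-0.2, -0.1, -2.5]
width: 53.0
time: 51.0
tool_pos: [564.3, 186.2, 77.5]
orientation: [-1.2, 1.223, -1.223]
wrist_force: [-1.2, -0.4, -2.4]
width: 53.3
```

```bash
python3 -m pendant '[[[0,0.05,0],0,1],[[0,0.07,0],0,1],[[0,0.07,0],0,1]]'
```

```text
time: 51.38
tool_pos: [564.4, 186.3, 77.4]
orientation: [-1.2, 1.223, -1.223]
wrist_force: [-3.4, 0.0, 5.0]
width: 53.1
```

Contact. Releasing, then retreating up and away.

```bash
python3 -m pendant '[[[0,0,0],0,0.35],[[0,0,0],0,0.25],[[0,0,0],0,0.1],[[0,0,0],0,0],[[0,0,0],0,0],[[0,0,0],0,0],[[0,0,0],0,0]]'; python3 -m pendant '[[[0,-1,0],0,0],[[0,-3,0],0,0],[[0,-5,0],0,0],[[0,-7,0],0,0],[[0,-10,0],0,0],[[0,-13,0],0,0],[[0,-16,0],0,0],[[0,-16,-4],0,0],[[0,-16,-8],0,0],[[-4,-16,-12],0,0]]'; python3 -m pendant '[[[-4,0,0],0,0],[[-8,0,0],0,0],[[-12,0,0],0,0],[[-16,0,0],0,0],[[-20,0,0],0,0],[[-20,0,0],0,0],[[-20,0,0],0,0]]'; python3 -c "
from h import *
for n in('top','scene'): cv2.imwrite(f'pics/{n}6.png',r.snapshot(n))
for n in('top','scene'):
    img=cv2.imread(f'pics/{n}6.png');c=r.calibration(n)
    for k,p in dict(green=(565,186),red=(559,-88),yellow=(567,277),blue=(561,2)).items():
        try: print(n,k,*fitlid(img,c,k,p))
        except Exception as e: print(n,k,e)
print(r.sense()['tool_pos'])"
```

```text
time: 52.25
tool_pos: [564.2, 186.2, 76.7]
orientation: [-1.2, 1.223, -1.223]
wrist_force: [-0.2, 0.3, 1.1]
width: 85.5
time: 53.5
tool_pos: [444.3, 227.6, 238.0]
orientation: [-1.197, 1.225, -1.226]
wrist_force: [0.0, 1.1, 0.5]
width: 85.1
time: 54.38
tool_pos: [448.7, 428.1, 237.4]
orientation: [-1.2, 1.222, -1.223]
wrist_force: [0.3, -0.5, 0.4]
width: 85.4
top green [562.5 186. ] 0.154
top red [557.4 -89.8] 0.046
top yellow [567.3 275.8] 0.06
top blue [559.1   4.6] 0.067
scene green [562.7 180.9] 0.373
scene red [557.8 -89.3] 0.119
scene yellow [566.5 274.3] 0.267
scene blue [558.5   2.4] 0.213
[448.9131613  427.61819489 237.26709524]
```

View pics/scene6.png

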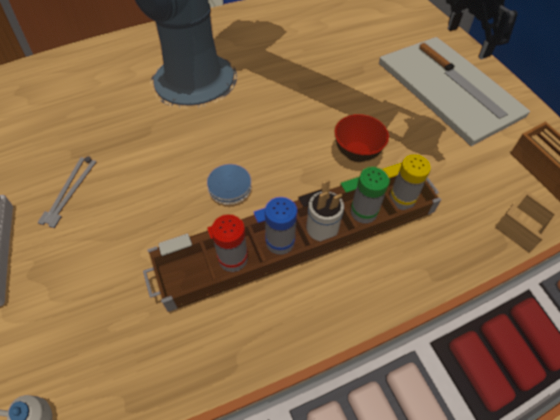

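View pics/top6.png

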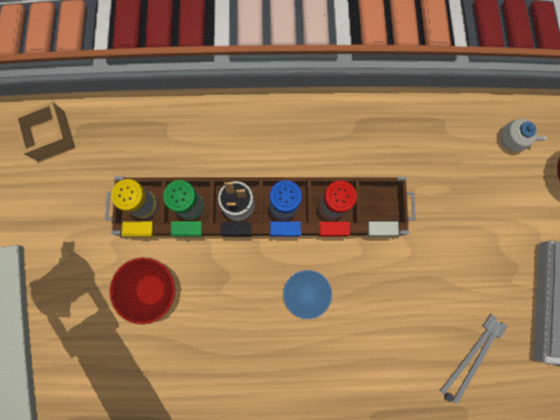

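Each shaker stands upright behind the tag of its own colour: in the top view yellow (127,195), green (180,195), blue (286,196) and red (341,196). The white bay is empty, the pot is at (236,200) as before, and the arm is clear.

```bash
python3 -c "
from h import *
r.close_job()"
```

```text
the job is handed in; nothing more can be done
```

All four shakers now stand upright in the bays of their own lid colours. The spare bay is empty again, the pot still stands in its bay, and the job is handed in. No verdict was reported. I parked green in the spare bay, moved red, blue and yellow home, then green. No shaker ever stood on the counter.

**Set-downs:** I lowered each shaker until the wrist force showed contact. Readings after contact were about 5 N or less, and the arm finished clear at about 54.5 s of the 134 s allowed.

**Last checks:**
- **Position:** the top camera puts all four lids within about 3 mm of the bay centres.
- **Disagreement:** the scene camera agrees to within about 5 mm. Its green and yellow fits were poor, and they differ from where I released those shakers by about 5 mm and 3 mm along the rail. I trusted the top view and the release positions over those two fits.

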